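Uncap a gas sensor and snap its front cover home

TASK

Lift the red transport cap off the gas sensor's cell and set it upright, right down in either free well of the wooden parking block, and let go of it. Then put the ivory front cover on the sensor housing and press it down until both snap hooks click and the cover sits flush all round on the seal, and finish while still pressing it down firmly, with about 10 N, so that the seal beds in: do not let up or move away at the end. Leave the spare cap and the tools round about where they are.

Things in the scene. Friction and masses are not known exactly. Their poses are not given: they have to be found in the camera images.
- housing: grey open housing of a wall gas sensor in a dark grey assembly nest, fixed; its place and yaw vary. Origin: centre of the nest's underside, on the bench; x along the long side, z up. Nest 140 (x) x 112 (y) x 10 mm, corner locators up to 19 mm. Housing base 112 x 84 mm up to a ledge with black seal at 24 mm; inside it walls 101 x 73 mm outside, rounded tops at 41 mm. Same after half a turn
- seat (a point): centre of the housing at the height of its ledge and seal, 24 mm above the bench, axes as the housing. The cover is home when its origin is here
- cell_top (a point): centre of the top of the sensor cell in the middle of the housing, 52 mm above the bench. The cell's nose is 20 mm across from 36 to 52 mm; below it a steel collar 28 mm across, on whose top (36 mm) the cap's rim rests
- hook_far (a joint): ivory sprung snap hook in a notch in the middle of the housing's +x end wall, nose up to 41 mm above the bench: 0 at rest, grows (rad) as it is bent inwards, about 0.12 when the cover's catch rib slips past it; then springs back by itself to about 0
- hook_near (a joint): the same hook in the housing's -x end wall
- cover: ivory snap-fit front cover, 112 (x) x 84 (y) mm, lying right way up (open side down). Origin: centre of its open lower edge; x along its long side, z up. Skirt 104 x 76 mm inside (1.5 mm play all round on the housing's walls), flat top at z = 23 mm, on it the louvred guard. Hollow below for the cell, but the cap is too big to go under it. Fits either way round (half a turn). 0.1 kg
- guard_top (a point): centre of the top of the cover's guard, 46 mm above its lower edge. The guard is a block 36 (x) x 46 (y) mm, straight sides from z = 23 to 46 mm: grip it across the 36 mm, in line with the hooks. Over the housing, the cover meets the hooks about 11 mm above the seat; the push grows to about 10 to 12 N and drops suddenly about 6 mm above the seat as the hooks pull the cover down home on the ledge
- cap: red ribbed transport cap, 30 mm across, 28 mm high, loosely over the sensor cell (hollow 23 mm across, 20 mm deep, open below). Origin: centre of its open lower rim, at the start 36 mm above the bench; z up. Lift it at least 20 mm to clear the cell. 20 g
- park_block: light wooden parking block for caps, 56 (x) x 156 (y) x 24 mm, fixed; its place and yaw vary, and it may lie left or right of the housing, with the cover on the other side. Origin: centre of its underside. Three round wells along y at -49, 0 and +49 mm, 36 mm across, 14 mm deep. A spare red cap stands in the one at y = -49 mm; the others are free
- park_block_hole1 (a point): centre of the mouth of the middle well (free), 24 mm above the bench
- park_block_hole2 (a point): centre of the mouth of the well at y = +49 mm (free), 24 mm above the bench. A cap standing in a well has its origin 14 mm below the mouth
- spare_cap: another red cap of the same kind, standing in the well at y = -49 mm of the parking block; it stays there
- multimeter: yellow and black hand multimeter lying behind the work, 142 (x) x 68 (y) x 44 mm, to be left alone. Origin: centre of its underside
- screwdriver_red: red-handled screwdriver lying in front of the work, 196 mm long (along its y) and 26 mm thick, to be left alone. Origin: middle of its length, on the bench
- marker_pen: white and green marker pen, 135 mm long (along its y) and 16 mm thick, to be left alone. Origin: middle of its length, on the bench
- solder_spool: reel of solder standing on its flange, 52 mm across, 44 mm high, to be left alone. Origin: centre of its underside
- pliers_nose: red-handled long-nose pliers lying at the right, 168 mm long (along their y), 51 mm wide, 11 mm thick, to be left alone. Origin: middle, on the bench
Not all that is in view belongs to the job. What is shaped like the cap but blue or grey is not meant.

How it is judged:
By the outcome, as a careful person would: the job done as asked, in the order asked, and still so for the second after the job is handed in, while the arm keeps its last pose, push and grip.
It also fails if it takes over 72 s, if anything falls off the work surface, if the arm or the gripper's body presses on something with over 40 N, if the wrist force passes 120 N, or if a joint passes its speed limit or range.

ROBOT

A 6-joint arm with a two-finger parallel gripper is mounted at the origin on a cart in front of the work surface, level with it; the furniture and walls round the work are solid. World frame = base frame: x ahead of the robot, y to its left, z up, the work surface at z = 0. Lengths are in m, angles in rad, forces in N, time in s.
With the tool pointing down it reaches from about 0.25 to 0.775 m from the base axis. Payload 4 kg.
Tool frame: the origin (TCP) lies at the very end of the fingers, on their centre line; the grasp point (between the pads) lies tcp_to_grasp behind it (tcp_to_grasp is the distance from the TCP to the grasp point, in m); z points along the fingers, y is the direction in which the jaws open and shut (so a half turn about z gives the same grasp; the last joint's range is limited). The gripper opens to 94 mm and grips with 3 to 60 N. Pads are 16 mm wide; open, the fingers measure 119 mm over their backs; the gripper's body (75 mm by 177 mm) begins 78 mm behind the grasp point.
Start: joints at [1.228, 0.087, 1.371, -0, 1.684, -0.103], TCP at [0.131, 0.534, 0.206] pointing down, gripper open.
Joint ranges: [-3.1, 3.1], [-0.76, 2.03], [0.27, 2.55], [-1.08, 4.22], [0.17, 2.65], [-2.57, 2.57]. Speed limits (rad/s): [2.79, 2.79, 3.14, 3.14, 3.14, 3.14].

INTERFACE

Orientations are given as [roll, pitch, yaw] about the fixed x, y, z axes, in that order (R = Rz(yaw) Ry(pitch) Rx(roll)).
In Python, from bench import * gives the robot as it stands.
- The arm moves only by the tool play_rows, never from a script. Its argument "rows" is a list of rows, each a list of 3 entries, a list of its own where there are three numbers: the finger opening in cm, from 0 to 9.4, then the shift along the world's x, y, z in cm, then the turn, a rotation vector about the world's x, y, z in rad. A call has 1 to 8 rows; each row is the pose to reach, as a shift and turn from the pose commanded when the call began; what a row does not reach only later rows make up. A row lasts 1/12 s, in which the tool goes at most 41.7 mm and 7.16 degrees, less where a joint would pass 70% of its speed; a pose out of reach is approached as far as the arm can. A call with a gripper value outside its range is refused whole. The fingers move at their own pace and stop on an object; the grip force is fixed at half the most. Time passes only in rows, so rows that repeat a pose let the fingers close. It gives the time, the measured TCP pose, the force and the opening at its end, in the units of the state.
- get_obs(): the state, without advancing time (a new reading comes with each control period).
- snapshot(name): name is "scene" or "top" or "wrist"; returns a dict with "pixels" (480x640x3 uint8, red, green, blue), "fx", "fy", "cx", "cy" (pixels), "rvec" (rotation vector, rad) and "tvec" (3), from world to camera coordinates, as OpenCV has them. Camera axes: x right, y down, z forward; pixel columns grow to the right and rows downward; lengths in m; the calibration is good to about 2 mm. The wrist camera is an equidistant fisheye: a pixel r from the principal point sees the ray r / f radians off the axis. A picture is of the moment at which its call begins. There is no depth.
- close_job(): hands the job in, once; it reports no verdict.
Trained networks look in the newest picture that a camera, given by its name, has taken for a name from the list of things; names that differ only in an ending like _2 or _b are one class to them, and where a whole thing is asked for, a point or a joint stands for the part that bears it (a point fixed in the world has none). Each returns a list of dicts, best first, with "confidence" (0 to 1); they miss things now and then, are a little off and sometimes report something else, mostly with a low value. They report only what shows in the picture. A call takes as long as a camera call. They do not tell look-alikes from the thing itself.
- silhouettes(camera, label): "mask" (480x640 bool, what is visible of it) and "point" ([row, column] in pixels, amid what is visible of it).
The state is a dict: "time": time; "joint_positions": joint angles; "qvel": joint speeds; "joint_torque": joint torques, N m; "tool_pos": TCP position; "ee_rot": TCP orientation; "wrist_force": force on the tool from outside, world axes, zero at the start; "wrist_torque": the same for the moment, N m; "width": finger opening in m.
Only numpy, scipy, OpenCV 4.12 (cv2) and the standard library are available. Lean on these libraries where they do the work, as an engineer would, in place of code of your own. Each camera call takes 0.05 s, during which the arm holds its last target. There are 200 camera calls.

## Working session

There is one attempt and no reset: what is moved stays moved. The work goes in short steps, Python scripts to look and compute and a tool call to move; the robot and the scene stay as the last step left them, time stands still between calls to the robot, and variables do not carry over. Pictures are saved under pics/ and viewed, about 8 in all and at most 12, crops included, and the job is handed in when it is done.

Besides the shell and the picture viewer there is one more tool, called after "Emit:" as name([rows], argument=value, ...), one row to a line, values as JSON. play_rows: Moves the arm, as the interface text tells. Its arguments: {"type":"object","properties":{"rows":{"type":"array"}},"required":["rows"]}

```bash
ls; mkdir -p pics; python3 - <<'E'
from bench import *
import cv2
for n in("top","scene"):
    s=snapshot(n); cv2.imwrite(f"pics/{n}0.png",s["pixels"][:,:,::-1])
    print(n,s["fx"],s["fy"],s["cx"],s["cy"],s["rvec"],s["tvec"])
    for l in("housing","cover","cap","park_block","spare_cap"):
        for d in silhouettes(n,l)[:4]: print(l,d["confidence"],d["point"],d["mask"].sum())
o=get_obs();print(o)
E
```

```text
pics
top 594.3330522197562 594.3330522197562 311.91933526631163 232.91233803630647 [ 2.16443132 -2.20630585  0.1019697 ] [-0.06278183  0.55775083  1.24306508]
housing 0.6 [245.6, 289.2] 3273
cover 0.55 [260.9, 173.2] 2271
cap 0.73 [240.6, 283.6] 155
cap 0.73 [224.4, 343.2] 188
cap 0.69 [204.0, 220.4] 171
park_block 0.91 [257.7, 401.8] 1799
park_block 0.23 [189.4, 443.5] 757
spare_cap 0.64 [232.0, 402.1] 184
spare_cap 0.57 [218.6, 279.0] 47
scene 505.36166675241833 505.36166675241833 320.25329868737435 230.09455105834942 [ 2.20451362 -0.9829542   0.38464474] [-0.40742384  0.30422958  0.83579142]
housing 0.59 [240.6, 307.3] 2445
cover 0.96 [196.4, 223.8] 1517
cap 0.57 [221.4, 302.7] 255
cap 0.48 [256.1, 362.8] 214
cap 0.44 [188.6, 289.3] 190
park_block 0.81 [316.8, 385.0] 2269
spare_cap 0.58 [292.1, 405.0] 238
{'time': 0.6, 'joint_positions': array([ 1.22789697e+00,  8.72018402e-02,  1.37067272e+00,  1.00429303e-05,
        1.68357631e+00, -1.03094964e-01]), 'qvel': array([ 0.00131299,  0.00065941, -0.00108963, -0.00026984,  0.00227347,
        0.00039178]), 'joint_torque': array([-8.55268663e-04, -3.39784420e+01, -3.02414489e+01,  7.17757107e-02,
        2.37163837e-02,  1.23798802e-05]), 'tool_pos': array([0.13064312, 0.53429771, 0.20551873]), 'ee_rot': array([3.14145060e+00, 4.66520575e-06, 2.90178939e+00]), 'wrist_force': array([-0.20180488,  0.19713603,  0.17646145]), 'wrist_torque': array([ 0.00501312, -0.00785238, -0.02538967]), 'width': 0.09379129470866232}
```

```bash
python3 - <<'E'
import bench
print([ (n,getattr(bench,n)) for n in dir(bench) if not n.startswith('_')])
import cv2
a=cv2.imread("pics/top0.png")[150:350,100:500]
cv2.imwrite("pics/top0c.png",cv2.resize(a,(800,400),interpolation=cv2.INTER_CUBIC))
E
```

```text
[('IKError', <class 'bench.IKError'>), ('close_job', <function connect.<locals>.done at 0x7f49825eb740>), ('get_obs', <function make.<locals>.<lambda> at 0x7f49826745e0>), ('silhouettes', <function make.<locals>.keyed.<locals>.call at 0x7f4982674720>), ('snapshot', <function make.<locals>.drawn_camera at 0x7f49826740e0>), ('tcp_to_grasp', 0.0188)]
```

View pics/top0c.png

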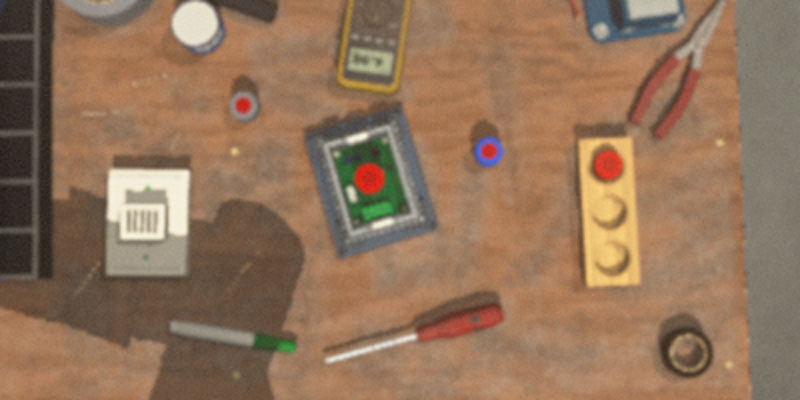

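View pics/scene0.png

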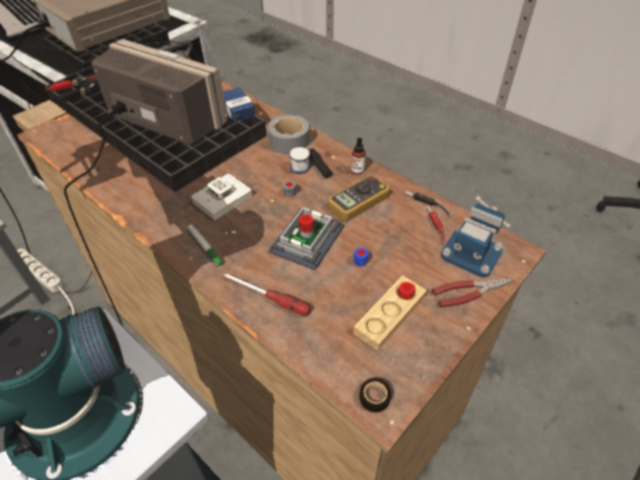

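Top crop: cap on the cell at full-picture (285,239), spare at (403,232) in the wooden block, free wells at (405,255) and (406,279), cover at (174,261). Grey (221,203) and blue (344,225) caps with red tops are decoys. The red one in the housing is the one meant because it sits on the cell.

```bash
cat > h.py <<'E'
from bench import *
import numpy as np, cv2
def pix2w(s,uv,z):
    R=cv2.Rodrigues(np.array(s["rvec"],float))[0]; t=np.array(s["tvec"],float)
    uv=np.atleast_2d(uv).astype(float)
    x=(uv-[s["cx"],s["cy"]])/[s["fx"],s["fy"]]
    if s.get("fish"):
        r=np.linalg.norm(x,axis=1,keepdims=True)+1e-12; d=np.c_[x/r*np.sin(r),np.cos(r)]
    else: d=np.c_[x,np.ones(len(x))]
    c=-R.T@t; d=d@R
    return c+d*((z-c[2])/d[:,2])[:,None]
def snap(n,save=None):
    s=snapshot(n); s["fish"]=n=="wrist"
    if save: cv2.imwrite(save,s["pixels"][:,:,::-1])
    return s
def w2pix(s,P):
    R=cv2.Rodrigues(np.array(s["rvec"],float))[0]; q=np.atleast_2d(P)@R.T+np.array(s["tvec"])
    if s.get("fish"):
        r=np.linalg.norm(q[:,:2],axis=1,keepdims=True); x=q[:,:2]/(r+1e-12)*np.arctan2(r,q[:,2:])
    else: x=q[:,:2]/q[:,2:]
    return x*[s["fx"],s["fy"]]+[s["cx"],s["cy"]]
def rect(mask,s,z):
    P=pix2w(s,np.argwhere(mask)[:,::-1],z)[:,:2]
    return cv2.minAreaRect((P*1000).astype(np.float32))
E
python3 - <<'E'
from h import *
s=snap("top")
f=lambda c:np.array(c)/2+[100,150]
print("cap",pix2w(s,[285,239],.064)); print("spare",pix2w(s,[403.5,232.5],.038))
print("wells",pix2w(s,[f((609,211)),f((612,257))],.024))
c=pix2w(s,[f(p) for p in[(107,168),(190,170),(188,275),(106,274)]],.023);print("cover",c,c.mean(0))
c=pix2w(s,[f(p) for p in[(306,128),(402,104),(438,230),(340,256)]],.015);print("nest",c,c.mean(0))
c=pix2w(s,[f(p) for p in[(577,139),(632,137),(640,284),(585,286)]],.024);print("block",c,c.mean(0))
for l,z in(("park_block",.024),("housing",.015),("cover",.023)):
    for d in silhouettes("top",l)[:1]: print(l,rect(d["mask"],s,z))
for d in silhouettes("top","cap")[:4]: print(d["point"],pix2w(s,d["point"][::-1],.064))
w=snap("wrist","pics/w0.png");print(w["fx"],w["cx"],w["cy"],w["rvec"],w["tvec"])
R=cv2.Rodrigues(np.array(w["rvec"]))[0];print(-R.T@w["tvec"])
E
```

```text
cap [[ 0.54157794 -0.01728325  0.064     ]]
spare [[ 0.55249015 -0.26640268  0.038     ]]
wells [[ 0.50451904 -0.26929865  0.024     ]
 [ 0.45572431 -0.27090707  0.024     ]]
cover [[0.56043112 0.26302613 0.023     ]
 [0.55665155 0.17509124 0.023     ]
 [0.44556263 0.17759927 0.023     ]
 [0.44831407 0.26384936 0.023     ]] [0.50273984 0.2198915  0.023     ]
nest [[ 0.60021009  0.05214428  0.015     ]
 [ 0.62430144 -0.05136416  0.015     ]
 [ 0.48810271 -0.0873261   0.015     ]
 [ 0.46247321  0.01757431  0.015     ]] [ 0.54377186 -0.01724292  0.015     ]
block [[ 0.58204875 -0.23755562  0.024     ]
 [ 0.58310989 -0.29647261  0.024     ]
 [ 0.42667471 -0.29965185  0.024     ]
 [ 0.42572521 -0.24131983  0.024     ]] [ 0.50438964 -0.26874998  0.024     ]
park_block ((505.94183349609375, -266.2032775878906), (155.73336791992188, 59.31273651123047), 1.5265001058578491)
housing ((543.2015380859375, -14.599884033203125), (141.28314208984375, 111.87934112548828), 15.10590648651123)
cover ((505.1096496582031, 220.81298828125), (87.23446655273438, 113.05125427246094), 87.4167251586914)
[223.1, 343.3] [[ 0.57222934 -0.13814204  0.064     ]]
[243.3, 281.5] [[ 0.53284633 -0.00994617  0.064     ]]
[238.7, 281.5] [[ 0.54233251 -0.0100927   0.064     ]]
[190.7, 443.3] [[ 0.63601728 -0.34770839  0.064     ]]
371.64829954431775 321.7786464353303 237.84794528239965 [-2.28474701 -1.79267434 -0.26028071] [-0.55160692 -0.02948505  0.39104035]
[0.05080067 0.55529206 0.38356503]
```

Emit:
play_rows([
  [6, [2.4, -3.2, 0], [0, 0, -0.06]],
  [6, [4.8, -6.4, 0], [0, 0, -0.12]],
  [6, [7.2, -9.6, 0], [0, 0, -0.19]],
  [6, [9.6, -12.8, 0], [0, 0, -0.26]],
  [6, [12, -16, 0], [0, 0, -0.33]],
  [6, [14.4, -19.2, 0], [0, 0, -0.4]],
  [6, [16.8, -22.4, 0], [0, 0, -0.47]],
  [6, [19.2, -25.6, 0], [0, 0, -0.54]],
])

```text
time: 1.57
tool_pos: [0.3233, 0.2767, 0.2058]
ee_rot: [3.14, 0.0, 2.359]
wrist_force: [0.5, 0.5, 0.3]
width: 0.0599
```

Emit:
play_rows([
  [6, [2.4, -3.2, 0], [0, 0, -0.06]],
  [6, [4.8, -6.4, 0], [0, 0, -0.12]],
  [6, [7.2, -9.6, 0], [0, 0, -0.19]],
  [6, [9.6, -12.8, 0], [0, 0, -0.26]],
  [6, [12, -16, 0], [0, 0, -0.33]],
  [6, [14.4, -19.2, 0], [0, 0, -0.4]],
  [6, [16.8, -22.4, 0], [0, 0, -0.47]],
  [6, [19.2, -25.6, 0], [0, 0, -0.53]],
])

```text
time: 2.23
tool_pos: [0.5155, 0.0203, 0.2057]
ee_rot: [3.141, 0.0, 1.828]
wrist_force: [0.5, 0.8, 0.4]
width: 0.0604
```

Emit:
play_rows([
  [6, [1.4, -2, -1.5], [0, 0, 0]],
  [6, [2.7, -4, -3], [0, 0, 0]],
  [6, [2.7, -4, -3], [0, 0, 0]],
  [6, [2.7, -4, -3], [0, 0, 0]],
])

```text
time: 2.57
tool_pos: [0.5411, -0.0185, 0.1739]
ee_rot: [-3.139, -0.002, 1.83]
wrist_force: [0.4, -0.0, 0.2]
width: 0.06
```

```bash
python3 - <<'E'
from h import *
w=snap("wrist","pics/w1.png")
hsv=cv2.cvtColor(w["pixels"],cv2.COLOR_RGB2HSV)
m=((hsv[...,0]<8)|(hsv[...,0]>172))&(hsv[...,1]>150)&(hsv[...,2]>80)
n,l,st,c=cv2.connectedComponentsWithStats(m.astype(np.uint8))
for i in range(1,n):
    if st[i,4]>80: print(st[i],c[i],pix2w(w,c[i],.05)[0],pix2w(w,c[i],.064)[0])
for d in silhouettes("wrist","cap")[:3]: print(d["confidence"],d["point"])
for d in silhouettes("wrist","housing")[:1]: print(d["confidence"],rect(d["mask"],w,.015))
print(get_obs()["tool_pos"])
E
```

```text
[445  97  18  19 262] [453.39694656 106.11450382] [0.61965658 0.11518398 0.05      ] [0.61509565 0.11276054 0.064     ]
[ 308  209   37   42 1190] [325.99915966 229.64621849] [ 0.54472685 -0.01524581  0.05      ] [ 0.54363794 -0.01162553  0.064     ]
[152 222  23  65 522] [164.00191571 258.36015326] [ 0.40782425 -0.07936209  0.05      ] [ 0.41307898 -0.07277086  0.064     ]
[157 282  20  27 305] [168.21967213 296.46229508] [ 0.41618994 -0.11720051  0.05      ] [ 0.42105704 -0.10885597  0.064     ]
[314 340  15  12 152] [321.07236842 345.55263158] [ 0.56990102 -0.12698814  0.05      ] [ 0.56764561 -0.11819006  0.064     ]
[268 412  26  27 583] [280.04631218 424.15265866] [ 0.55346321 -0.24349151  0.05      ] [ 0.55196949 -0.22929503  0.064     ]
0.82 [339.0, 321.4]
0.69 [107.5, 451.2]
0.5 [418.5, 257.5]
0.92 ((543.7984619140625, -12.598701477050781), (136.94259643554688, 109.69816589355469), 15.271222114562988)
[ 0.54166525 -0.016817    0.17660825]
```

View pics/w1.png

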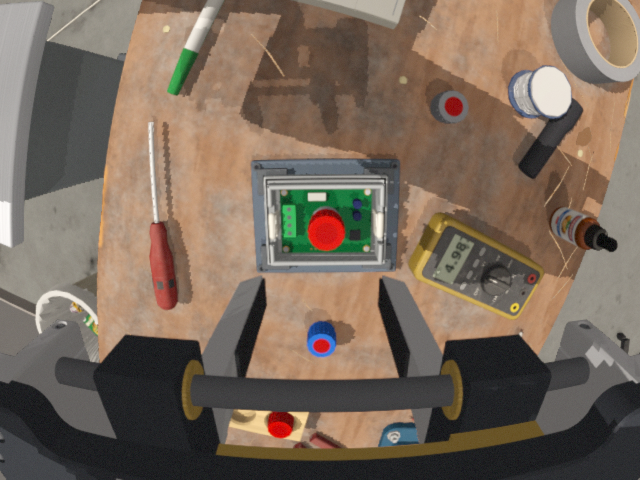

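The red cap in the housing is at (326,232). The grey (452,106) and blue (321,340) ones are decoys, and the spare is at (280,424).

Emit:
play_rows([
  [6, [0.2, 0.2, -3], [0, 0, 0]],
  [6, [0.2, 0.2, -6], [0, 0, 0]],
  [6, [0.2, 0.2, -9], [0, 0, 0]],
  [6, [0.2, 0.2, -10.5], [0, 0, 0]],
  [6, [0.2, 0.2, -11.5], [0, 0, 0]],
  [6, [0.2, 0.2, -12.5], [0, 0, 0]],
  [6, [0.2, 0.2, -12.5], [0, 0, 0]],
  [6, [0.2, 0.2, -12.5], [0, 0, 0]],
])

```text
time: 3.38
tool_pos: [0.5442, -0.0154, 0.0515]
ee_rot: [3.14, 0.001, 1.832]
wrist_force: [-0.7, -0.6, 0.5]
width: 0.0599
```

```bash
python3 - <<'E'
from h import *
w=snap("wrist","pics/w2.png")
o=get_obs();print(o["tool_pos"],o["ee_rot"])
hsv=cv2.cvtColor(w["pixels"],cv2.COLOR_RGB2HSV)
print(w2pix(w,[o["tool_pos"],o["tool_pos"]*[1,1,0]+[0,0,.064]]))
m=((hsv[...,0]<8)|(hsv[...,0]>172))&(hsv[...,1]>150)&(hsv[...,2]>80)
n,l,st,c=cv2.connectedComponentsWithStats(m.astype(np.uint8))
for i in range(1,n):
    if st[i,4]>80: print(st[i],c[i],pix2w(w,c[i],.064)[0])
E
```

```text
[ 0.54464882 -0.01556031  0.05207121] [3.13898599e+00 1.02619985e-03 1.83226479e+00]
[[320.48044187 295.91388135]
 [320.44963175 306.16983306]]
[503  86  25  29 564] [515.24822695  99.99113475] [0.60793816 0.10932421 0.064     ]
[ 291  259   59   70 3275] [320.40580153 293.90534351] [ 0.54288759 -0.00902186  0.064     ]
[ 80 265  38  79 880] [102.12045455 307.50227273] [ 0.42577324 -0.0535122   0.064     ]
[304 426  22  14 240] [314.77916667 432.45      ] [ 0.56435445 -0.10341978  0.064     ]
```

View pics/w2.png

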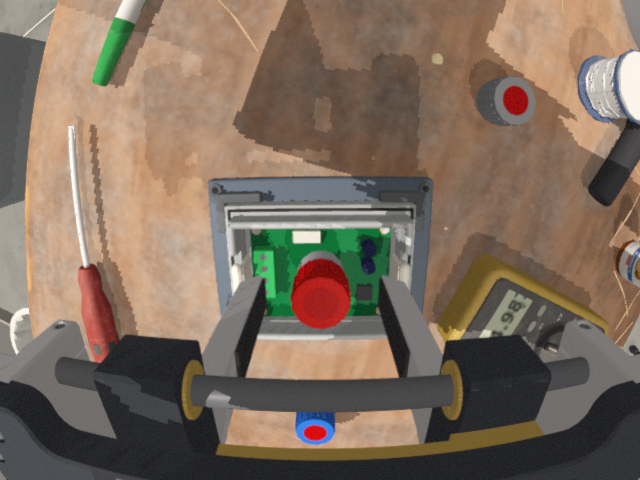

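Cap stands centred between the open fingers: disc (320,303), TCP axis (320,306).

Emit:
play_rows([
  [5, [0, 0.1, 0], [0, 0, 0]],
  [3.5, [0, 0.1, 0], [0, 0, 0]],
  [2, [0, 0.1, 0], [0, 0, 0]],
  [2, [0, 0.1, 0], [0, 0, 0]],
  [2, [0, 0.1, 0], [0, 0, 0]],
  [2, [0, 0.1, 0], [0, 0, 0]],
  [2, [0, 0.1, 0], [0, 0, 0]],
  [2, [0, 0.1, 0], [0, 0, 0]],
])

```text
time: 4.1
tool_pos: [0.5438, -0.0148, 0.0508]
ee_rot: [3.141, 0.0, 1.832]
wrist_force: [-0.4, -1.0, 1.3]
width: 0.0297
```

Emit:
play_rows([
  [2, [0, 0, 1], [0, 0, 0]],
  [2, [0, 0, 2.5], [0, 0, 0]],
  [2, [0, 0, 4.5], [0, 0, 0]],
  [2, [0, 0, 6.5], [0, 0, 0]],
  [2, [0, 0, 8], [0, 0, 0]],
  [2, [0, 0, 8], [0, 0, 0]],
])

```text
time: 4.6
tool_pos: [0.546, -0.015, 0.1352]
ee_rot: [3.134, 0.003, 1.832]
wrist_force: [0.1, -0.9, 0.7]
width: 0.0293
```

```bash
python3 - <<'E'
from h import *
w=snap("wrist","pics/w3.png"); o=get_obs()
print(o["tool_pos"],o["ee_rot"],o["width"])
p=pix2w(w,w2pix(w,o["tool_pos"]),0)
for d in silhouettes("wrist","housing")[:1]: print(d["confidence"],rect(d["mask"],w,.015))
for d in silhouettes("wrist","park_block")[:2]: print(d["confidence"],d["point"])
E
```

```text
[ 0.54504197 -0.01489977  0.1329637 ] [3.13702724e+00 1.83183986e-03 1.83177721e+00] 0.029149320583383573
0.75 ((543.8736572265625, -12.3258056640625), (137.7938232421875, 111.48311614990234), 14.977134704589844)
0.84 [429.4, 287.6]
```

View pics/w3.png

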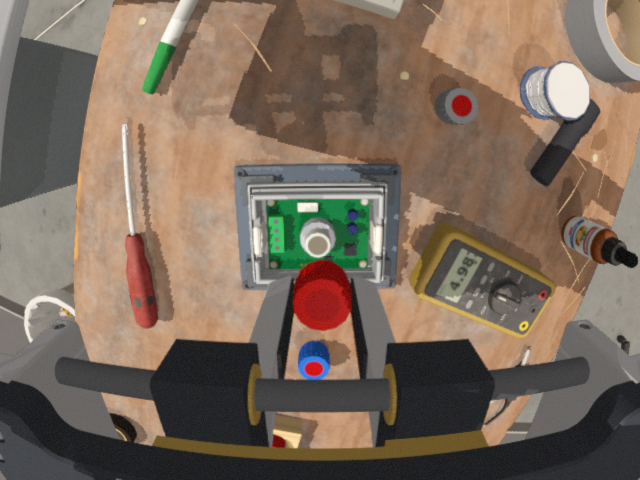

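Cap is held and the cell is bare, its top at (317,244).

Emit:
play_rows([
  [2, [-1, -3, 0], [0, 0, 0]],
  [2, [-2.2, -6.5, 0], [0, 0, 0]],
  [2, [-3.5, -10, 0], [0, 0, 0]],
  [2, [-4.8, -13.8, 0], [0, 0, 0]],
  [2, [-6, -17.4, 0], [0, 0, 0]],
  [2, [-7.2, -20.8, 0], [0, 0, 0]],
  [2, [-8.3, -24, 0], [0, 0, 0]],
  [2, [-8.8, -25.4, 0], [0, 0, 0]],
])

```text
time: 5.42
tool_pos: [0.4531, -0.2717, 0.1284]
ee_rot: [-3.138, -0.001, 1.828]
wrist_force: [-0.0, -0.1, 0.9]
width: 0.0293
```

Emit:
play_rows([
  [2, [0, 0, -2], [0, 0, 0]],
  [2, [0, 0, -4], [0, 0, 0]],
  [2, [0, 0, -4], [0, 0, 0]],
  [2, [0, 0, -4], [0, 0, 0]],
])

```text
time: 5.75
tool_pos: [0.4539, -0.2676, 0.0879]
ee_rot: [-3.138, -0.005, 1.832]
wrist_force: [0.2, -0.6, -0.3]
width: 0.0293
```

```bash
python3 - <<'E'
from h import *
w=snap("wrist","pics/w4.png"); o=get_obs()
print(o["tool_pos"],o["ee_rot"])
for d in silhouettes("wrist","park_block")[:2]: print(d["confidence"],rect(d["mask"],w,.024))
# hypothesised wells drawn
im=w["pixels"][:,:,::-1].copy()
a=np.linspace(0,2*np.pi,40)
for c,col in(((.4565,-.269),(255,0,0)),((.505,-.268),(0,255,0))):
    P=np.c_[c[0]+.018*np.cos(a),c[1]+.018*np.sin(a),0*a+.024]
    cv2.polylines(im,[w2pix(w,P).astype(int)],True,col,1)
cv2.imwrite("pics/w4.png",im)
E
```

```text
[ 0.4550309  -0.26813401  0.08952186] [-3.14004847e+00 -2.09519050e-03  1.83198795e+00]
0.76 ((506.98345947265625, -265.5992431640625), (157.49122619628906, 62.31349563598633), 1.1352070569992065)
```

View pics/w4.png

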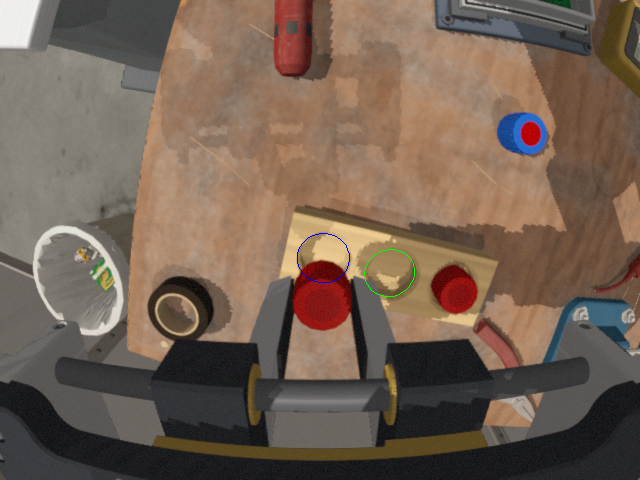

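```bash
python3 - <<'E'
from h import *
w=snap("wrist"); o=get_obs(); t=o["tool_pos"]; print(t)
im=w["pixels"][:,:,::-1].copy()
im=cv2.resize(im[200:340,260:520],None,fx=3,fy=3,interpolation=cv2.INTER_CUBIC)
a=np.linspace(0,2*np.pi,60)
def dr(c,z,r,col): 
    P=np.c_[c[0]+r*np.cos(a),c[1]+r*np.sin(a),0*a+z]
    cv2.polylines(im,[((w2pix(w,P)-[260,200])*3+1).astype(int)],True,col,1)
dr(t,t[2]+.013,.015,(255,255,255)); dr((.505,-.268),.024,.018,(0,255,0)); dr((.553,-.267),.038,.015,(255,255,0))
dr((.4565,-.269),.024,.018,(255,0,0))
cv2.imwrite("pics/w5.png",im)
E
```

```text
[ 0.45622472 -0.26874808  0.09137836]
```

View pics/w5.png

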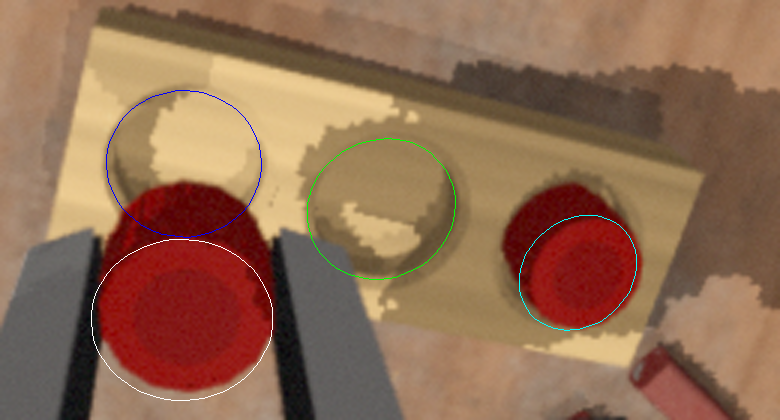

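Held cap at (185,313), well at +49 at (186,165): both match the predicted circles, apart from about 1.3 mm in y.

Emit:
play_rows([
  [2, [0, -0.15, -1], [0, 0, 0]],
  [2, [0, -0.15, -2.5], [0, 0, 0]],
  [2, [0, -0.15, -3.5], [0, 0, 0]],
  [2, [0, -0.15, -4.5], [0, 0, 0]],
  [2, [0, -0.15, -5.3], [0, 0, 0]],
  [2, [0, -0.15, -6], [0, 0, 0]],
  [2, [0, -0.15, -6.3], [0, 0, 0]],
  [2, [0, -0.15, -6.3], [0, 0, 0]],
])

```text
time: 6.57
tool_pos: [0.4552, -0.2699, 0.0265]
ee_rot: [-3.141, -0.001, 1.832]
wrist_force: [0.0, 0.4, 0.2]
width: 0.0292
```

Emit:
play_rows([
  [2, [0, 0, -0.12], [0, 0, 0]],
  [2, [0, 0, -0.12], [0, 0, 0]],
  [3.4, [0, 0, -0.12], [0, 0, 0]],
  [4.5, [0, 0, -0.12], [0, 0, 0]],
  [5.5, [0, 0, -0.1], [0, 0, 0]],
  [5.5, [0, 0, 1], [0, 0, 0]],
  [5.5, [0, 0, 4], [0, 0, 0]],
  [5.5, [0, 0, 8], [0, 0, 0]],
])

```text
time: 7.23
tool_pos: [0.4534, -0.2686, 0.1055]
ee_rot: [-3.137, -0.006, 1.832]
wrist_force: [0.9, -0.6, 0.2]
width: 0.0548
```

Emit:
play_rows([
  [6, [0.3, 4, 2], [0, 0, -0.03]],
  [6, [0.6, 8, 3], [0, 0, -0.06]],
  [6, [0.9, 12, 3], [0, 0, -0.09]],
  [6, [1.2, 16, 3], [0, 0, -0.12]],
  [6, [1.5, 20, 3], [0, 0, -0.16]],
  [6, [1.8, 24, 3], [0, 0, -0.2]],
  [6, [2.1, 28, 3], [0, 0, -0.23]],
  [6, [2.4, 32, 3], [0, 0, -0.23]],
])

```text
time: 7.9
tool_pos: [0.4797, 0.0517, 0.139]
ee_rot: [3.139, 0.0, 1.601]
wrist_force: [0.1, -0.3, -0.2]
width: 0.06
```

```bash
python3 - <<'E'
from h import *
o=get_obs();print(o["tool_pos"],o["ee_rot"])
w=snap("wrist","pics/w6.png"); s=snap("top"); 
for n,q in(("wrist",w),("top",s)):
  for l,z in(("housing",.015),("cover",.023)):
    for d in silhouettes(n,l)[:1]: print(n,l,d["confidence"],rect(d["mask"],q,z))
a=w["pixels"][:,:,::-1]
b=cv2.resize(s["pixels"][200:300,360:440,::-1],None,fx=4.8,fy=4.8,interpolation=cv2.INTER_CUBIC)
b=cv2.resize(b,(192,240)); im=np.zeros((480,800,3),np.uint8); im[:,:608]=a[:,16:624]; im[:240,608:]=b
cv2.imwrite("pics/w6.png",im)
E
```

```text
[0.47965447 0.05167008 0.1389599 ] [3.13932464e+00 1.97406125e-04 1.60061936e+00]
wrist housing 0.6 ((542.686279296875, -11.551429748535156), (137.72927856445312, 115.6299819946289), 15.27248477935791)
wrist cover 0.7 ((504.45733642578125, 215.05706787109375), (76.86048889160156, 111.73860931396484), 88.55883026123047)
top housing 0.67 ((542.7452392578125, -16.232498168945312), (140.5401611328125, 112.73502349853516), 15.003449440002441)
top cover 0.9 ((505.148193359375, 243.53787231445312), (42.45402908325195, 111.33271026611328), 86.94915771484375)
```

View pics/w6.png

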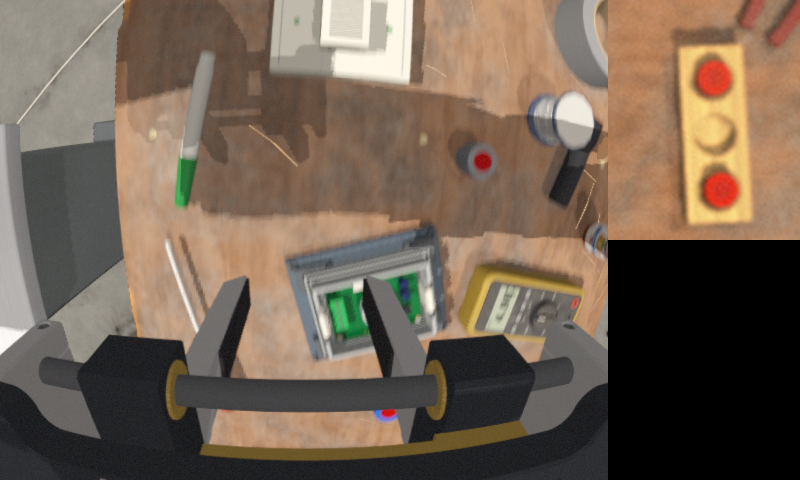

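Cap stands upright in the +49 well (inset, lower), and the spare is untouched in its own well. Next, the cover.

Emit:
play_rows([
  [6.5, [0.6, 4, 0], [0, 0, -0.03]],
  [6.5, [1.2, 8, 0], [0, 0, -0.056]],
  [6.5, [1.8, 12, 0], [0, 0, -0.056]],
  [6.5, [2.4, 15.5, 0], [0, 0, -0.056]],
  [6.5, [2.4, 16.8, 0], [0, 0, -0.056]],
  [6.5, [2.4, 16.8, 0], [0, 0, -0.056]],
  [6.5, [2.4, 16.8, 0], [0, 0, -0.056]],
  [6.5, [2.4, 16.8, 0], [0, 0, -0.056]],
])

```text
time: 8.87
tool_pos: [0.5038, 0.2155, 0.1375]
ee_rot: [-3.141, 0.001, 1.543]
wrist_force: [-1.2, 0.1, 0.6]
width: 0.0651
```

```bash
python3 - <<'E'
from h import *
w=snap("wrist"); o=get_obs(); t=o["tool_pos"]; print(t,o["ee_rot"])
for l,z in(("cover",.023),("guard_top",.046)):
    for d in silhouettes("wrist",l)[:2]: print(l,d["confidence"],d["point"],rect(d["mask"],w,z))
im=w["pixels"][:,:,::-1].copy()
c,th=np.array([.504,.219]),-.026
R=np.array([[np.cos(th),-np.sin(th)],[np.sin(th),np.cos(th)]])
def box(lx,ly,z,col):
    P=np.array([[1,1],[-1,1],[-1,-1],[1,-1]])*[lx/2,ly/2]@R.T+c
    cv2.polylines(im,[w2pix(w,np.c_[P,[z]*4]).astype(int)],True,col,1)
box(.112,.084,.0,(0,0,255));box(.112,.084,.023,(255,0,0));box(.036,.046,.046,(0,255,0))
cv2.circle(im,tuple(w2pix(w,[t[0],t[1],.046])[0].astype(int)),2,(0,0,255),-1)
cv2.imwrite("pics/w7.png",im)
E
```

```text
[0.50383581 0.21549771 0.13755351] [-3.14158349e+00  8.90071435e-04  1.54289712e+00]
cover 0.59 [226.1, 322.0] ((505.214111328125, 224.05381774902344), (87.63057708740234, 112.82426452636719), 89.15975952148438)
guard_top 0.82 [224.5, 322.2] ((505.28302001953125, 230.22113037109375), (79.39738464355469, 102.83080291748047), 88.0428466796875)
guard_top 0.15 [428.2, 363.9] ((539.1703491210938, 18.958518981933594), (118.81781005859375, 106.7453384399414), 22.052444458007812)
```

View pics/w7.png

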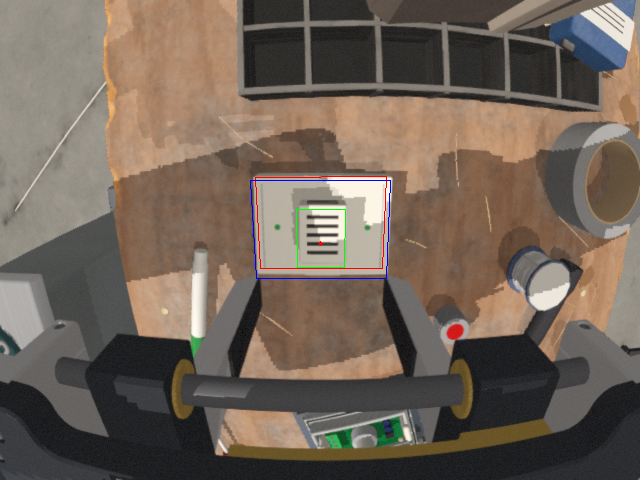

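Cover and guard lie about 5 px above the overlay, so roughly 4 mm further in +y.

Emit:
play_rows([
  [6.5, [0.1, 0.7, -3], [0, 0, 0.01]],
  [6.5, [0.1, 0.7, -5.5], [0, 0, 0.01]],
  [6.5, [0.1, 0.7, -7.5], [0, 0, 0.01]],
  [6.5, [0.1, 0.7, -9], [0, 0, 0.01]],
  [6.5, [0.1, 0.7, -10], [0, 0, 0.01]],
  [6.5, [0.1, 0.7, -10.7], [0, 0, 0.01]],
  [6.5, [0.1, 0.7, -11], [0, 0, 0.01]],
  [6.5, [0.1, 0.7, -11], [0, 0, 0.01]],
])

```text
time: 9.68
tool_pos: [0.5047, 0.2244, 0.0275]
ee_rot: [-3.142, 0.0, 1.555]
wrist_force: [0.2, -0.4, 1.1]
width: 0.065
```

Emit:
play_rows([
  [5, [0, 0, 0], [0, 0, 0]],
  [4, [0, 0, 0], [0, 0, 0]],
  [3, [0, 0, 0], [0, 0, 0]],
  [2.5, [0, 0, 0], [0, 0, 0]],
  [2.5, [0, 0, 0], [0, 0, 0]],
  [2.5, [0, 0, 0], [0, 0, 0]],
  [2.5, [0, 0, 0], [0, 0, 0]],
])

```text
time: 10.27
tool_pos: [0.5048, 0.225, 0.0281]
ee_rot: [3.141, -0.0, 1.556]
wrist_force: [-1.0, 0.4, 3.3]
width: 0.0359
```

Emit:
play_rows([
  [2.5, [0, 0, 1], [0, 0, 0]],
  [2.5, [0, 0, 3], [0, 0, 0]],
  [2.5, [0, 0, 6], [0, 0, 0]],
  [2.5, [0, 0, 9], [0, 0, 0]],
  [2.5, [0.6, -3.5, 9], [0, 0, 0.05]],
  [2.5, [1.2, -7, 9], [0, 0, 0.1]],
  [2.5, [1.7, -10.5, 9], [0, 0, 0.15]],
  [2.5, [2.3, -14, 9], [0, 0, 0.2]],
])

```text
time: 10.93
tool_pos: [0.5275, 0.0836, 0.1181]
ee_rot: [3.141, 0.0, 1.759]
wrist_force: [0.5, 0.0, -1.4]
width: 0.036
```

Emit:
play_rows([
  [2.5, [0.5, -3.5, 0], [0, 0, 0.03]],
  [2.5, [1.1, -7, 0], [0, 0, 0.077]],
  [2.5, [1.6, -9.5, 0], [0, 0, 0.077]],
  [2.5, [1.6, -10, 0], [0, 0, 0.077]],
  [2.5, [1.6, -10, 0], [0, 0, 0.077]],
  [2.5, [1.6, -10, 0], [0, 0, 0.077]],
  [2.5, [1.6, -10, 0], [0, 0, 0.077]],
])

```text
time: 11.52
tool_pos: [0.5434, -0.0139, 0.1175]
ee_rot: [-3.142, -0.001, 1.834]
wrist_force: [0.2, 0.3, -1.9]
width: 0.0357
```

```bash
python3 - <<'E'
from h import *
w=snap("wrist"); o=get_obs(); t=o["tool_pos"]; print(t,o["ee_rot"],o["width"])
im=w["pixels"][:,:,::-1].copy()
np.save("w8.npy",dict(w,tp=t,er=o["ee_rot"]),allow_pickle=True)
def box(c,th,lx,ly,z,col):
    R=np.array([[np.cos(th),-np.sin(th)],[np.sin(th),np.cos(th)]])
    P=np.array([[1,1],[-1,1],[-1,-1],[1,-1]])*[lx/2,ly/2]@R.T+c
    cv2.polylines(im,[w2pix(w,np.c_[P,[z]*4]).astype(int)],True,col,1)
th=o["ee_rot"][2]-np.pi/2; zb=t[2]-.028
box(t[:2],th,.112,.084,zb,(0,0,255));box(t[:2],th,.112,.084,zb+.023,(255,0,0));box(t[:2],th,.036,.046,zb+.046,(0,255,0))
box((.5435,-.015),.262,.140,.112,.010,(0,255,255)); box((.5435,-.015),.262,.101,.073,.041,(255,0,255))
cv2.imwrite("pics/w8.png",im[100:460,80:560] if 0 else cv2.resize(im[130:450,160:500],None,fx=1.8,fy=1.8,interpolation=cv2.INTER_CUBIC))
E
```

```text
[ 0.54335865 -0.01369598  0.11749354] [-3.14154596e+00 -6.72845362e-04  1.83470225e+00] 0.03565688499763166
```

View pics/w8.png

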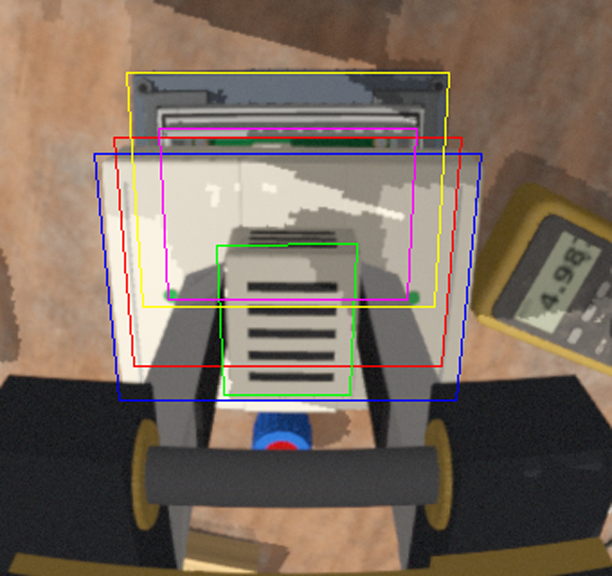

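```bash
python3 - <<'E'
from h import *
w=np.load("w8.npy",allow_pickle=True).item()
im=w["pixels"][:,:,::-1]
# crop 200..440 x, 165..365 y at 3.3x with contrast
c=cv2.resize(im[165:365,205:435],None,fx=3,fy=3,interpolation=cv2.INTER_CUBIC)
for k in range(0,690,60): cv2.line(c,(k,0),(k,6),(0,0,255),1)
for k in range(0,600,60): cv2.line(c,(0,k),(6,k),(0,0,255),1)
cv2.imwrite("pics/w9.png",c)
w3=cv2.imread("pics/w3.png")
# cell top, w3: reuse rotation: camera pose from current snapshot relative to tool
from scipy.spatial.transform import Rotation as Ro
def cam(tp,er,w):  # camera pose for another tool pose
    Rt0=Ro.from_euler("xyz",w["er"]).as_matrix(); R=cv2.Rodrigues(np.array(w["rvec"]))[0]
    Rct=R@Rt0; tct=R@w["tp"]+w["tvec"]
    R1=Rct@Ro.from_euler("xyz",er).as_matrix().T
    return dict(w,rvec=cv2.Rodrigues(R1)[0].ravel(),tvec=tct-R1@np.array(tp))
v=cam([.54504,-.0149,.13296],[3.137,.0018,1.8318],w)
print("cell",pix2w(v,[317.5,244.5],.052),"heldcap pred",w2pix(v,[.54504,-.0149,.146]))
g=((w3[...,2].astype(int)-np.maximum(w3[...,0],w3[...,1])>60)).astype(np.uint8)
n,l,st,ce=cv2.connectedComponentsWithStats(g)
for i in range(1,n):
    if st[i,4]>1000: print(st[i],ce[i])
np.save("cam.npy",v,allow_pickle=True)
E
```

```text
cell [[ 0.54286577 -0.01325841  0.052     ]] heldcap pred [[319.79856347 305.89672023]]
[ 125  236   32   93 1687] [138.77474807 282.74333136]
[ 293  261   59   70 3348] [321.65382318 295.83811231]
```

View pics/w9.png

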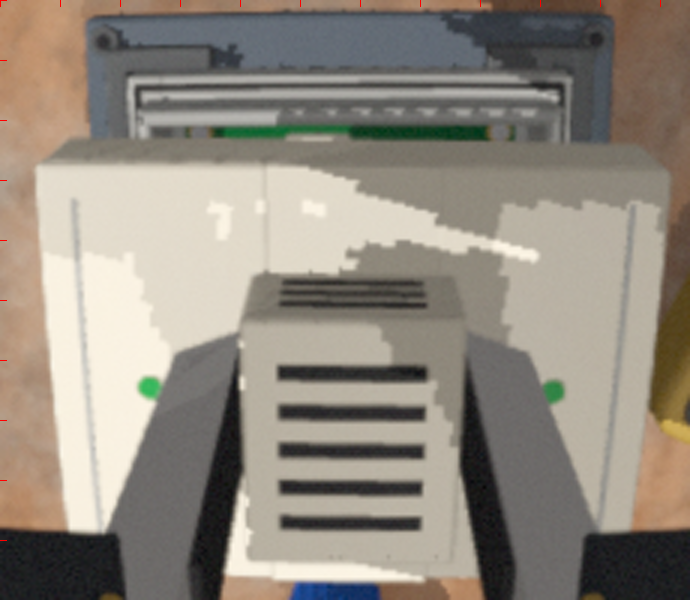

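Cover held straight; plate back corners at crop (37,165)/(668,172), guard top (240..466, 320..560), nest back corners (88,15)/(612,17).

```bash
python3 - <<'E'
from h import *
from scipy.optimize import least_squares
from scipy.spatial.transform import Rotation as Ro
w=np.load("w8.npy",allow_pickle=True).item(); v=np.load("cam.npy",allow_pickle=True).item()
f=lambda p:np.array(p)/3+[205,165]
# (view, body, local pt, pixel, sigma)
C=[((56,42,23),(668,170),5),((-56,42,23),(37,165),5),((18,23,46),(466,320),4),((-18,23,46),(240,320),4),((-18,-23,46),(247,560),4),((18,-23,46),(452,562),4)]
H=[((70,56,10),(612,16),5),((-70,56,10),(88,16),5),((56,42,24),(571,76),4),((-56,42,24),(127,76),4)]
obs=[(0,'c',l,f(p),s/3) for l,p,s in C]+[(0,'h',l,f(p),s/3) for l,p,s in H]
obs+=[(1,'h',l,np.array(p),1.5) for l,p in [((70,56,10),(398,165)),((-70,56,10),(236,167)),((-70,-56,10),(244,289)),((70,-56,10),(399,288)),((0,0,52),(317.5,244.5))]]
th0=w["er"][2]-np.pi/2
def body(q,l):
    l=np.array(l)/1000; c,s=np.cos(q[3]),np.sin(q[3])
    return np.array([q[0]+c*l[0]-s*l[1],q[1]+s*l[0]+c*l[1],q[2]+l[2]])
def un(x):
    co=np.r_[w["tp"]+[0,0,-.028]+x[6:9],th0+x[9]]; ho=np.r_[.543+x[10],-.015+x[11],0,.262+x[12]]
    return co,ho
def res(x):
    co,ho=un(x); out=[]
    for i,b,l,p,s in obs:
        k=(w,v)[i]; R=cv2.Rodrigues(np.array(k["rvec"]))[0]
        dR=Ro.from_rotvec(x[:3]).as_matrix()
        k=dict(k,rvec=cv2.Rodrigues(dR@R)[0].ravel(),tvec=dR@k["tvec"]+x[3:6])
        out+=list((w2pix(k,body(co if b=='c' else ho,l))[0]-p)/s)
    pr=np.r_[x[:3]/.008,x[3:6]/.003,x[6:9]/[.002,.004,.0015],x[9]/.02,x[10:12]/.002,x[12]/.006]
    return np.r_[out,pr]
r=least_squares(res,np.zeros(13)); x=r.x; co,ho=un(x)
S=np.sqrt(np.diag(np.linalg.inv(r.jac.T@r.jac)))
np.set_printoptions(precision=4,suppress=True)
print("cam",x[:6]);print("cover rel",x[6:10],S[6:10]);print("housing",ho,S[10:]);print("cost",r.cost);print(np.round(r.fun[:2*len(obs)].reshape(-1,2),1))
c,s=np.cos(ho[3]),np.sin(ho[3]); d=ho[:2]-co[:2]
print("move world",d*1000,"along hx,hy",(c*d[0]+s*d[1])*1e3,(-s*d[0]+c*d[1])*1e3,"yaw",ho[3]-co[3])
E
```

```text
cam [ 0.0018  0.0033 -0.0029  0.0006 -0.0001  0.005 ]
cover rel [ 0.0007 -0.0032  0.0007 -0.011 ] [0.0013 0.0016 0.0012 0.0087]
housing [ 0.5427 -0.0147  0.      0.2648] [0.0014 0.0016 0.005 ]
cost 10.805795268670163
[[-0.   0.2]
 [ 0.1  0.4]
 [-0.2 -0. ]
 [-0.3 -0.4]
 [ 0.2 -0. ]
 [ 0.2 -0.2]
 [-0.  -0.5]
 [-0.8  0.1]
 [-0.5 -0.7]
 [ 0.1 -0.1]
 [ 3.   0. ]
 [-0.8 -0.2]
 [-0.4  0.7]
 [-1.7  0.5]
 [ 1.   0.6]]
move world [-1.3649  2.2246] along hx,hy -0.7349832096958813 2.504289918670746 yaw 0.01193437937276004
```

Emit:
play_rows([
  [2.5, [-0.1, 0.2, -1], [0, 0, 0.008]],
  [2.5, [-0.1, 0.2, -2], [0, 0, 0.008]],
  [2.5, [-0.1, 0.2, -3], [0, 0, 0.008]],
  [2.5, [-0.1, 0.2, -4], [0, 0, 0.008]],
  [2.5, [-0.1, 0.2, -4.5], [0, 0, 0.008]],
  [2.5, [-0.1, 0.2, -4.5], [0, 0, 0.008]],
  [2.5, [-0.1, 0.2, -4.5], [0, 0, 0.008]],
])

```text
time: 12.15
tool_pos: [0.5423, -0.0132, 0.0718]
ee_rot: [-3.14, -0.0, 1.841]
wrist_force: [1.0, -0.6, -1.0]
width: 0.0358
```

Emit:
play_rows([
  [2.5, [0, 0, -0.2], [0, 0, 0]],
  [2.5, [0, 0, -0.4], [0, 0, 0]],
  [2.5, [0, 0, -0.6], [0, 0, 0]],
  [2.5, [0, 0, -0.6], [0, 0, 0]],
])

```text
time: 12.48
tool_pos: [0.5426, -0.0132, 0.0664]
ee_rot: [-3.142, -0.0, 1.841]
wrist_force: [0.9, -0.4, -1.6]
width: 0.0357
```

Emit:
play_rows([
  [2.5, [0, 0.1, 0], [0, 0, 0]],
  [2.5, [0, 0.1, -0.15], [0, 0, 0]],
  [2.5, [0, 0.1, -0.3], [0, 0, 0]],
  [2.5, [0, 0.1, -0.3], [0, 0, 0]],
])

```text
time: 12.82
tool_pos: [0.5424, -0.0122, 0.0632]
ee_rot: [-3.141, -0.0, 1.841]
wrist_force: [-0.0, 0.8, -0.7]
width: 0.0357
```

Emit:
play_rows([
  [2.5, [0, 0, -0.1], [0, 0, 0]],
  [2.5, [0, 0, -0.2], [0, 0, 0]],
  [2.5, [0, 0, -0.2], [0, 0, 0]],
  [2.5, [0, 0, -0.2], [0, 0, 0]],
])

```text
time: 13.15
tool_pos: [0.5429, -0.0124, 0.0623]
ee_rot: [3.141, 0.001, 1.841]
wrist_force: [-1.3, -0.3, 4.4]
width: 0.0358
```

Emit:
play_rows([
  [2.5, [0, 0, -0.1], [0, 0, 0]],
  [2.5, [0, 0, -0.2], [0, 0, 0]],
  [2.5, [0, 0, -0.2], [0, 0, 0]],
  [2.5, [0, 0, -0.2], [0, 0, 0]],
])

```text
time: 13.48
tool_pos: [0.5431, -0.0126, 0.0611]
ee_rot: [3.14, 0.001, 1.841]
wrist_force: [-3.5, 0.1, 7.2]
width: 0.0353
```

Emit:
play_rows([
  [2.5, [-0.05, 0, -0.1], [0, 0, 0]],
  [2.5, [-0.05, 0, -0.2], [0, 0, 0]],
  [2.5, [-0.05, 0, -0.2], [0, 0, 0]],
  [2.5, [-0.05, 0, -0.2], [0, 0, 0]],
])

```text
time: 13.82
tool_pos: [0.5429, -0.0127, 0.0592]
ee_rot: [3.139, 0.002, 1.841]
wrist_force: [-2.1, -1.4, 7.4]
width: 0.0357
```

Emit:
play_rows([
  [2.5, [-0.05, 0, -0.1], [0, 0, 0]],
  [2.5, [-0.05, 0, -0.2], [0, 0, 0]],
  [2.5, [-0.05, 0, -0.2], [0, 0, 0]],
  [2.5, [-0.05, 0, -0.2], [0, 0, 0]],
])

```text
time: 14.15
tool_pos: [0.5419, -0.0118, 0.0539]
ee_rot: [3.141, -0.001, 1.841]
wrist_force: [4.8, -0.1, -7.0]
width: 0.036
```

Emit:
play_rows([
  [2.5, [0.05, 0, -0.1], [0, 0, 0]],
  [2.5, [0.05, 0, -0.2], [0, 0, 0]],
  [2.5, [0.05, 0, -0.2], [0, 0, 0]],
  [2.5, [0.05, 0, -0.2], [0, 0, 0]],
])

```text
time: 14.48
tool_pos: [0.5414, -0.0122, 0.0529]
ee_rot: [-3.14, -0.001, 1.841]
wrist_force: [1.7, -0.4, -5.1]
width: 0.0354
```

Emit:
play_rows([
  [2.5, [0, 0, -0.1], [0, 0, 0]],
  [2.5, [0, 0, -0.2], [0, 0, 0]],
  [2.5, [0, 0, -0.2], [0, 0, 0]],
  [2.5, [0, 0, -0.2], [0, 0, 0]],
])

```text
time: 14.82
tool_pos: [0.5422, -0.0124, 0.052]
ee_rot: [3.141, 0.0, 1.841]
wrist_force: [-1.9, -1.4, 0.3]
width: 0.0355
```

Emit:
play_rows([
  [2.5, [0, 0, -0.1], [0, 0, 0]],
  [2.5, [0, 0, -0.2], [0, 0, 0]],
  [2.5, [0, 0, -0.2], [0, 0, 0]],
  [2.5, [0, 0, -0.2], [0, 0, 0]],
])

```text
time: 15.15
tool_pos: [0.5422, -0.0124, 0.052]
ee_rot: [3.141, 0.001, 1.841]
wrist_force: [-5.0, 0.2, 9.2]
width: 0.0358
```

Emit:
play_rows([
  [2.5, [-0.05, 0, -0.03], [0, 0, 0]],
  [2.5, [-0.05, 0, -0.03], [0, 0, 0]],
  [2.5, [-0.05, 0, -0.03], [0, 0, 0]],
  [2.5, [-0.05, 0, -0.03], [0, 0, 0]],
  [2.5, [-0.05, 0, -0.03], [0, 0, 0]],
  [2.5, [-0.05, 0, -0.03], [0, 0, 0]],
])

```text
time: 15.65
tool_pos: [0.5422, -0.0124, 0.052]
ee_rot: [3.14, 0.001, 1.841]
wrist_force: [-4.0, 0.6, 9.8]
width: 0.0354
```

```bash
python3 - <<'E'
from h import *
F=[];T=[]
for i in range(6):
    w=snapshot("wrist"); o=get_obs();F.append(o["wrist_force"]);T.append(np.r_[o["tool_pos"],o["ee_rot"],o["wrist_torque"]])
print(np.round(F,1));print(np.round(np.mean(T,0),4))
s=snapshot("scene"); t=snapshot("top")
a=cv2.resize(s["pixels"][180:290,255:415],None,fx=2.5,fy=2.5,interpolation=cv2.INTER_CUBIC)
p=w["pixels"][190:430,200:440]; p=cv2.resize(p,None,fx=1.66,fy=1.66,interpolation=cv2.INTER_CUBIC)
b=cv2.resize(t["pixels"][150:350,300:460],None,fx=2,fy=2)[:, :400]
im=np.zeros((600,800,3),np.uint8); im[:275,:400]=a; im[:398,400:798]=p
im[275:600,:320]=b[:325]
cv2.imwrite("pics/w10.png",im[:,:,::-1])
E
```

```text
[[-4.5  1.   9.4]
 [-4.1  0.2  9.2]
 [-4.3  1.   9. ]
 [-3.6  0.   8.7]
 [-3.3  1.   9.7]
 [-3.9  0.2 10.6]]
[ 5.4220e-01 -1.2400e-02  5.2000e-02  3.1398e+00  1.1000e-03  1.8409e+00
 -4.1400e-02  9.6260e-01 -8.7000e-03]
```

View pics/w10.png

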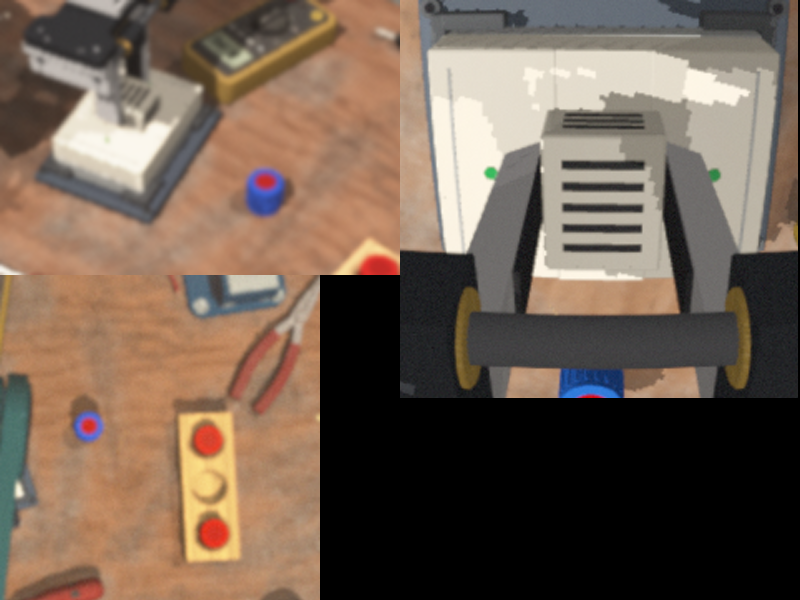

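```bash
python3 -c "
from bench import *
print(get_obs()['wrist_force'],close_job())"
```

```text
the job is handed in; nothing more can be done
[-3.23017741 -0.07610186  9.15722116] None
```

I parked the red cap, fitted the cover on the housing, and handed in the job at about 16 s with the arm still pressing down at about 9–10 N.

- **Cap:** I lifted it off the cell, set it in the y = +49 mm well and let go. The top camera shows it standing upright there. The spare is still in its own well and the middle well is empty. I did not touch the two decoy caps (blue and grey) or, as far as the pictures show, the tools.
- **Snap:** The push rose to about 7 N. As the cover went past the hooks it reversed to a 7 N downward pull, which is the hooks drawing it home. I only saw the push in readings about a third of a second apart, so I did not record the 10–12 N peak, and I saw one sudden drop rather than two separate clicks.
- **Seating:** The tool stopped at z = 52.0 mm. It had gripped the cover on the bench at 28.1 mm, and the seat is 24 mm up, so that agrees with flush to about 0.1 mm. The tool is level to about 0.1°. In the pictures the cover sits level on the housing. I had no direct reading of either hook or of the gap around the seal.
- **Final push:** It read 8.7–10.6 N, steady. A sideways force of 3–4 N along x remained, which I left alone because trying to relieve it changed it very little.

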